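Unlock the docked feed canister and open its vent cap

ROBOT

A 6-joint arm with a two-finger parallel gripper is mounted at the origin on the work surface. World frame = base frame: x ahead of the robot, y to its left, z up, the work surface at z = 0. Lengths are in mm, angles in rad, forces in N, time in s.
With the tool pointing down it reaches from about 350 to 775 mm from the base axis. Payload 7.3 kg.
Tool frame: the origin (TCP) lies at the very end of the fingers, on their centre line; the grasp point (between the pads) lies 19 mm behind it; x points along the fingers, y is the direction in which the jaws open and shut, and the axes are right-handed (so a half turn about x gives the same grasp; the last joint's range is limited). The gripper opens to 92 mm and grips with 3 to 60 N. Pads are 19 mm wide; open, the fingers measure 130 mm over their backs; the gripper's body (75 mm by 190 mm) begins 47 mm behind the grasp point.
Start: joints at [-1.321, 0.342, 1.524, -0, 1.275, -0.146], TCP at [202.435, -484.422, 226.741] pointing down, gripper open.
Joint ranges: [-2.53, 2.53], [-0.77, 2.02], [0.04, 2.7], [-1, 4.14], [0.28, 2.66], [-3.11, 3.11]. Speed limits (rad/s): [2.57, 2.57, 3.14, 3.14, 3.14, 3.14].

INTERFACE

Orientations are given as [roll, pitch, yaw] about the fixed x, y, z axes, in that order (R = Rz(yaw) Ry(pitch) Rx(roll)).
In Python, from plant import sensors, capture, bot gives the robot as it stands.
- The arm moves only by the shell command python3 -m crank 'ROWS' [OPENING]. ROWS is JSON, a list of rows, each an object of numbers: "dx", "dy", "dz": the shift along the tool's x, y, z in cm; "spin": the turn about the tool's x in rad. A call has 1 to 20 rows; each row is the pose to reach, as a shift and turn from the pose commanded when the call began, along the tool's axes at that moment; what a row does not reach only later rows make up. A row lasts 1/12 s, in which the tool goes at most 41.7 mm and 7.16 degrees, less where a joint would pass 70% of its speed; a pose out of reach is approached as far as the arm can. A call with a gripper value outside its range is refused whole. OPENING is the opening in per cent of the stroke, from 0 (shut) to 100 (fully open), set as the call begins (- or left out, the last holds). The fingers move at their own pace and stop on an object; the grip force is fixed at half the most. Time passes only in rows, so rows that repeat a pose let the fingers close. It gives the time, the measured TCP pose, the force and the opening at its end, in the units of the state.
- sensors.get_obs(): the state, without advancing time (a new reading comes with each control period).
- capture(name): name is "scene" or "side" or "wrist"; returns a dict with "frame" (480x640x3 uint8, blue, green, red), "vfov" (degrees; the focal length in pixels is half the picture's height over the tangent of half this angle, whatever the lens; pixels are square), "cx", "cy" (the principal point, pixels), "k1" (the pictures are not rectified: a ray, as slopes to the right and down, at radius r is drawn at 1 + k1 r^2 times it, then the intrinsics apply), "view" (4x4, takes a point from world to camera coordinates); the wrist camera has in their place "mount" (4x4, takes a point from camera to tool coordinates, whose origin is the TCP and whose axes are the tool frame's). Camera axes: x right, y down, z forward; pixel columns grow to the right and rows downward; lengths in mm; the calibration is good to about 2 mm. A picture is of the moment at which its call begins: read the wrist's pose just before it. There is no depth.
- bot.close_job(): hands the job in, once; it reports no verdict.
The state is a dict: "time": time; "joint_positions": joint angles; "dq": joint speeds; "tau": joint torques, N m; "tool_pos": TCP position; "tcp_rot": TCP orientation; "contact_force": force on the tool from outside, world axes, zero at the start; "moment": the same for the moment, N m; "grip_width": finger opening in mm.
Only numpy, scipy, OpenCV 4.12 (cv2) and the standard library are available. Lean on these libraries where they do the work, as an engineer would, in place of code of your own. Each camera call takes 0.05 s, during which the arm holds its last target.

TASK

Open the vent of the white canister in the dock: lift the locking bar straight and level out of its two U brackets, both ends together, and lay it down softly, not dropped, across both rubber ribs of the steel parking tray, lengthwise and within the tray. Then flip the red tab all the way over on its hinge, and unscrew the blue cap beneath it, anticlockwise as far as it goes. Do not knock over or shove aside any of the loose things standing around, nor the orange plug in the tray.

Things in the scene. Friction and masses are not known exactly. Their poses are not given: they have to be found in the camera images.
- dock: Fixed stand holding a white canister. Origin: centre of its underside, on the bench; x points away from the robot at yaw 0, y along the bar, z up. Steel base plate 170 (x) x 370 (y) x 10 mm. Canister 130 x 250 mm, flat top 120 mm above the bench; its carrying handle is up to 150 mm high at y from -108 to -29 mm. Cap and red tab are at x = 0, y = +50 mm.
- bracket_a (a point): Centre of the slot floor of the dock's U bracket at dock y = +165 mm, 179 mm above the bench. The slot is open at the top and along y, 24 mm wide in dock x; its two prongs are 8 mm thick in x, 14 mm in y and rise to 204 mm above the bench. A post 40 mm (x) by 14 mm (y) stands under it.
- bracket_b (a point): The same for the bracket at dock y = -165 mm.
- bar: Loose square steel locking bar 18 x 376 (y) x 18 mm, 0.3 to 0.55 kg, black band 70 mm long at its middle (centre of mass), yellow ends. Origin: centre of its underside; y along the bar, z up. At the start it lies in both U brackets, underside 179 mm above the bench, up to 10 mm off the middle lengthwise, and passes 4 mm above the red tab.
- bar_end_a (a point): Centre of the bar's section, 185 mm from its middle along its +y, 9 mm above its underside.
- bar_end_b (a point): The same at its -y end.
- tray: Fixed shallow steel parking tray 400 (x) x 150 (y) mm, rim 16 mm high, wall and floor 4 mm. Origin: centre of its underside, on the bench; x along its length, z up. Two black rubber ribs run across it at x = -100 and +100 mm (20 mm in x, 138 mm in y); their tops, 22 mm above the bench, carry the bar, which lies along the tray's x axis.
- tab (a joint): Hinge of the red flip-top tab, rad: 0 = closed, flat over the cap; grows as its free end (towards the robot) rises and swings over, away from the robot; stop at 3.0. Light (20 g) and swings freely: let go before upright it falls shut; well past upright it falls open by itself in about a second.
- tab_hinge (a point): Point on the tab's hinge line, at dock x = +36, y = +50, z = 172.5 mm; the line runs along the dock's y. A post 12 mm wide in y and 8 mm in x stands under it.
- tab_lip (a point): Point on the red tab 68 mm from the hinge line, on its centre line, at mid thickness. The tab is a strap 80 mm long, 18 mm wide (along dock y), 5 mm thick; its free end lies 12 mm beyond this point and overhangs the cap with open space beneath: it can be pinched here across its width from above, and turns in the fingers as it is swung.
- cap (a joint): Turn of the blue cap about its vertical axis, rad: grows anticlockwise seen from above; 0 to 0.15 at the start, stop (fully unscrewed) at 1.5. It turns in place without rising, with 0.04 N m of friction, and stays where it is left.
- cap_top (a point): Centre of the cap's top face, 168 mm above the bench. The cap is a round, ribbed cylinder 38 mm in diameter (about 40 over the ribs) and 25 mm high, on a neck of 34 mm; the canister's top is 48 mm below this point.
- wash_bottle: Loose white bottle with a blue cap, 58 mm in diameter, 235 mm high, behind the dock. Origin: centre of its underside. Leave alone.
- beaker: Loose glass beaker, 72 mm in diameter, 100 mm high, behind the dock. Origin: centre of its underside. Leave alone.
- sample_jar: Loose amber jar, 52 mm in diameter, 75 mm high, in front of the dock. Origin: centre of its underside. Leave alone.
- stray_lid: Loose white lid, 52 mm in diameter, 18 mm high, in front of the dock. Origin: centre of its underside. Leave alone.
- plug: Loose orange plug, 30 mm in diameter, 14 mm high, on the tray's floor between the ribs, beside the middle. Origin: centre of its underside. Leave alone.
- wrench: Loose steel wrench 170 mm long lying at the right side of the bench. Leave alone.
- marker: Loose yellow marker 120 mm long, 13 mm thick, lying at the left side of the bench. Leave alone.

How it is judged (in metres and radians):
On the way, in this order (a step that is already met when the one before it is completed fails the run):
1. the bar is clear above both brackets, level, at the same time (z of each of bar_end_a, bar_end_b in the frame of dock above 0.215 m and angle between bar's own y axis and vertical between 1.4 and 1.74 rad), for 0.1 s.
2. the bar lies released on both ribs of the tray (x of bar in the frame of tray between -0.05 and 0.05 m and y of bar in the frame of tray between -0.045 and 0.045 m and z of bar in the frame of tray between 0.016 and 0.03 m and angle between the y axis of bar and the x axis of tray, either way round below 0.25 rad and linear speed of bar below 0.03 m/s and contact force between bar and the fingers below 0.1 N), for 0.2 s.
3. the red tab is flipped right over (value of joint tab above 2.6 rad), for 0.2 s.
4. the blue cap is unscrewed (value of joint cap above 1.25 rad), for 0.1 s.
At the end, for the whole second after the job is handed in: The bar lies at rest and released on both rubber ribs of the tray: its middle within 50 mm of the tray's centre lengthwise and 45 mm crosswise, along the tray within 0.25 rad, its underside within 8 mm of the rib tops; the red tab is open beyond 2.6 rad and the cap is turned beyond 1.25 rad (all of step 2 and value of joint tab above 2.6 rad and value of joint cap above 1.25 rad); the robot touches nothing.
It fails at once if the bar is tipped more than about 23 degrees (angle between bar's own y axis and vertical below 1.17 rad or angle between bar's own y axis and vertical above 1.97 rad).
It fails at once if the bar is dropped or slammed into the tray (faster than 0.5 m/s close above the ribs, a fall of about 15 mm) (horizontal distance between bar and tray below 0.2 m and z of bar in the frame of tray below 0.06 m and linear speed of bar above 0.5 m/s).
It fails at once if a loose thing is shoved more than 40 mm or knocked over (distance of any of wash_bottle, beaker, sample_jar, stray_lid, plug, wrench, marker from where it was at the start of the episode above 0.04 m or angle between any of wash_bottle, beaker, sample_jar, stray_lid, plug's own z axis and vertical above 0.5 rad).
It also fails if it takes over 72 s, if anything falls off the work surface, if the arm or the gripper's body presses on something with over 40 N, if the wrist force passes 120 N, or if a joint passes its speed limit or range.

## Working session

There is one attempt and no reset: what is moved stays moved. The work goes in short steps, Python scripts to look and compute and a shell command to move; the robot and the scene stay as the last step left them, time stands still between calls to the robot, and variables do not carry over. Pictures are saved under pics/ and viewed, and the job is handed in when it is done.

```bash
ls; mkdir -p pics; python3 - <<'E'
from plant import sensors, capture, bot
import cv2,numpy as np
o=sensors.get_obs();print(o)
for n in("scene","side","wrist"):
    c=capture(n);cv2.imwrite(f"pics/{n}0.png",c["frame"]);print(n,{k:(np.round(v,3).tolist() if k!='frame' else 0) for k,v in c.items()})
E
```

```text
pics
{'time': 0.0, 'joint_positions': array([-1.32102562e+00,  3.42732895e-01,  1.52499921e+00, -3.35981128e-05,
        1.27538850e+00, -1.46004170e-01]), 'dq': array([-0.00124486, -0.00037852,  0.00084813,  0.00035888, -0.00168038,
       -0.00202535]), 'tau': array([-1.48338622e-03, -4.31247175e+01, -2.44224304e+01,  7.15863495e-02,
        5.58611273e-02, -1.08374181e-04]), 'tool_pos': array([ 202.30939976, -484.02345958,  226.04589221]), 'tcp_rot': array([-1.69577693,  1.56926803,  1.84160041]), 'contact_force': array([-0.64910438, -0.14486452,  0.18271884]), 'moment': array([ 0.00478116, -0.00095075,  0.02337818]), 'grip_width': 91.78060022363891}
scene {'frame': 0, 'vfov': 53.159, 'cx': 331.984, 'cy': 241.949, 'k1': 0.03, 'view': [[0.611, 0.792, 0.018, -321.712], [0.654, -0.491, -0.576, -282.807], [-0.447, 0.363, -0.817, 1579.574], [0.0, 0.0, 0.0, 1.0]]}
side {'frame': 0, 'vfov': 57.42, 'cx': 321.568, 'cy': 236.501, 'k1': -0.042, 'view': [[-0.765, -0.644, -0.014, 410.252], [-0.488, 0.593, -0.64, 370.669], [0.421, -0.483, -0.768, 1057.668], [0.0, 0.0, 0.0, 1.0]]}
wrist {'frame': 0, 'vfov': 68.621, 'cx': 317.768, 'cy': 233.085, 'k1': 0.007, 'mount': [[0.001, -0.303, 0.953, -158.652], [1.0, 0.0, -0.001, 0.129], [-0.0, 0.953, 0.303, -82.943], [0.0, 0.0, 0.0, 1.0]]}
```

View pics/scene0.png

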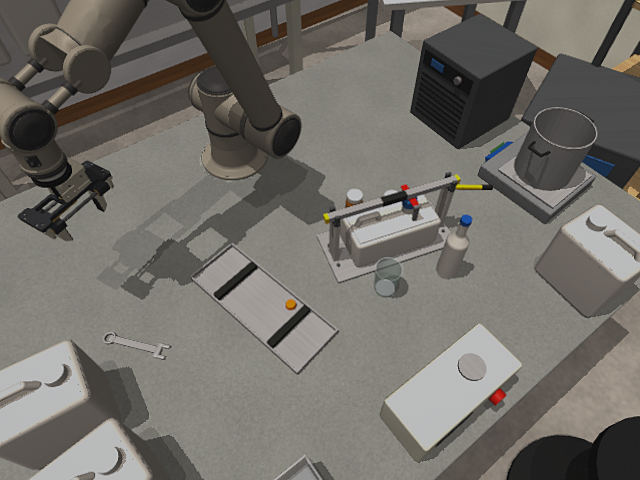

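View pics/side0.png

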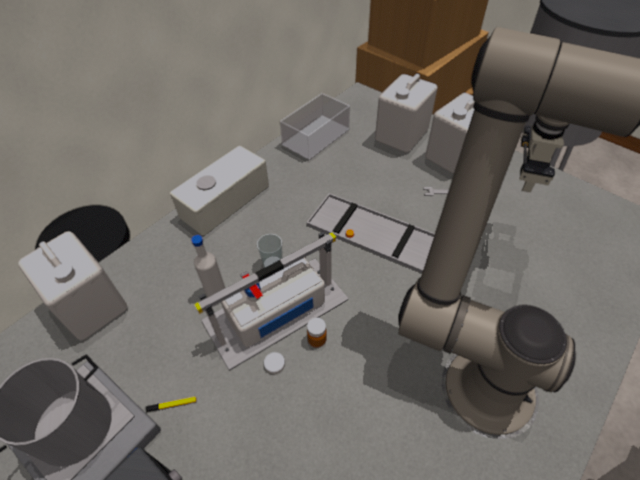

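View pics/wrist0.png

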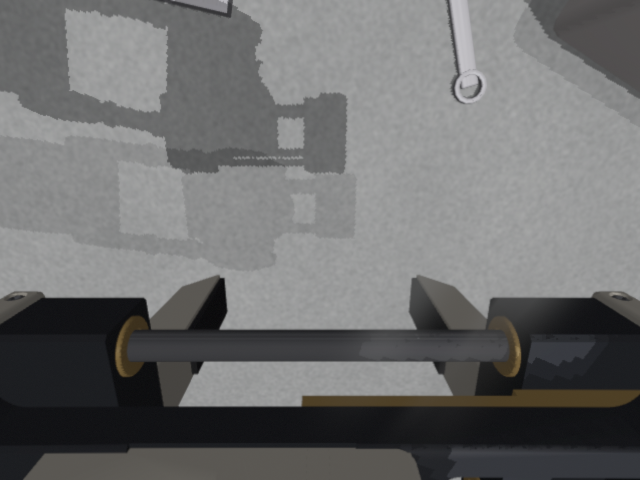

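The scene view shows the bar's yellow ends near (327,217) and (455,181), and the tray corners near (232,244), (192,275), (297,371) and (338,330). The side view shows the bar ends near (333,238) and (199,306). Next I'll write helpers and measure these.

```bash
cat > h.py <<'E'
from plant import sensors, capture, bot
import cv2,numpy as np
from scipy.spatial.transform import Rotation as R
def cam(name):
    o=sensors.get_obs(); c=capture(name)
    if 'view' in c: V=np.array(c['view'])
    else:
        T=np.eye(4);T[:3,:3]=R.from_euler('xyz',o['tcp_rot']).as_matrix();T[:3,3]=o['tool_pos']
        V=np.linalg.inv(T@np.array(c['mount']))
    c['V']=V; c['f']=240/np.tan(np.radians(c['vfov']/2)); return c
def ray(c,uv):
    d=(np.array(uv,float)-[c['cx'],c['cy']])/c['f']; s=d.copy()
    for _ in range(20): s=d/(1+c['k1']*(s@s))
    Rm=c['V'][:3,:3]; return -Rm.T@c['V'][:3,3], Rm.T@np.array([s[0],s[1],1.])
def plane(c,uv,z):
    o,d=ray(c,uv); return o+d*(z-o[2])/d[2]
def tri(*cu):
    A=np.zeros((3,3));b=np.zeros(3);L=[]
    for c,uv in cu:
        o,d=ray(c,uv);d=d/np.linalg.norm(d);P=np.eye(3)-np.outer(d,d);A+=P;b+=P@o;L.append((P,o))
    x=np.linalg.solve(A,b);return x,[np.linalg.norm(P@(x-o)) for P,o in L]
def proj(c,p):
    q=c['V']@np.append(p,1);s=q[:2]/q[2];s=s*(1+c['k1']*(s@s));return s*c['f']+[c['cx'],c['cy']]
def blobs(img,lo,hi,amin=8):
    m=cv2.inRange(cv2.cvtColor(img,cv2.COLOR_BGR2HSV),np.array(lo),np.array(hi))
    n,_,st,ce=cv2.connectedComponentsWithStats(m)
    return [(ce[i].round(1).tolist(),st[i].tolist()) for i in range(1,n) if st[i][4]>=amin]
E
python3 - <<'E'
from h import *
for n in("scene","side"):
    f=cv2.imread(f"pics/{n}0.png")
    for k,lo,hi in(("yel",(22,150,120),(34,255,255)),("red",(0,180,100),(6,255,255)),("blue",(100,150,60),(125,255,255)),("org",(8,180,120),(20,255,255))):
        print(n,k,blobs(f,lo,hi))
    x,y,w,h=((180,150,330,230) if n=="scene" else (170,180,280,220))
    cv2.imwrite(f"pics/{n}0z.png",cv2.resize(f[y:y+h,x:x+w],None,fx=2.4,fy=2.4,interpolation=cv2.INTER_CUBIC))
E
```

```text
scene yel [([457.1, 177.0], [455, 175, 5, 5, 18]), ([469.0, 186.3], [456, 184, 26, 5, 97]), ([325.7, 216.3], [323, 213, 6, 7, 27])]
scene red [([404.2, 187.1], [401, 185, 8, 6, 27]), ([413.3, 201.4], [409, 198, 9, 8, 43]), ([497.4, 396.1], [490, 389, 16, 16, 140])]
scene blue [([436.9, 65.0], [431, 58, 13, 15, 99]), ([497.9, 150.2], [485, 142, 28, 19, 108]), ([598.4, 165.1], [583, 155, 32, 22, 310]), ([407.6, 204.4], [404, 200, 8, 9, 49]), ([465.6, 219.9], [460, 215, 12, 11, 97])]
scene org [([290.1, 304.2], [286, 300, 10, 10, 74])]
side yel [([332.4, 235.1], [330, 233, 6, 6, 18]), ([197.5, 306.1], [195, 303, 6, 8, 29]), ([176.9, 402.4], [159, 397, 37, 12, 196])]
side red [([245.0, 275.7], [243, 274, 5, 4, 10]), ([255.8, 291.2], [250, 285, 12, 14, 78])]
side blue [([196.7, 239.9], [192, 235, 10, 11, 93]), ([248.4, 292.1], [246, 289, 7, 7, 28]), ([285.0, 317.6], [259, 298, 53, 39, 494])]
side org [([349.4, 232.6], [346, 230, 7, 6, 35])]
```

View pics/scene0z.png

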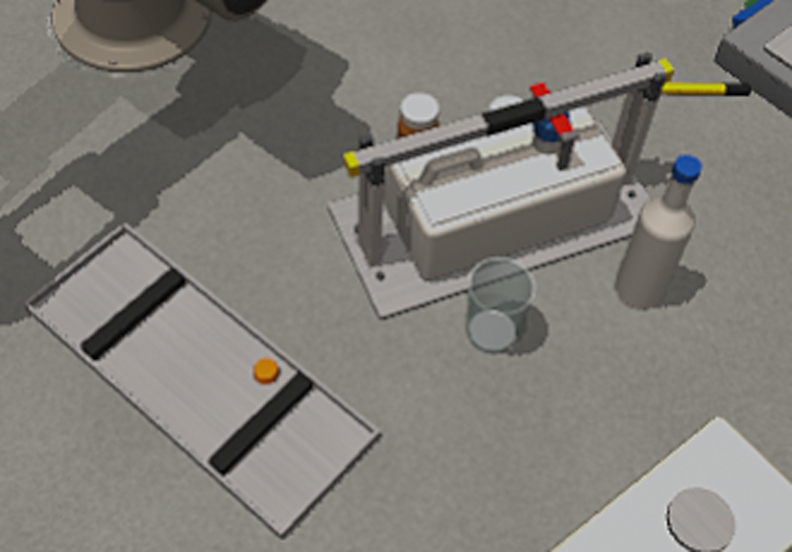

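View pics/side0z.png

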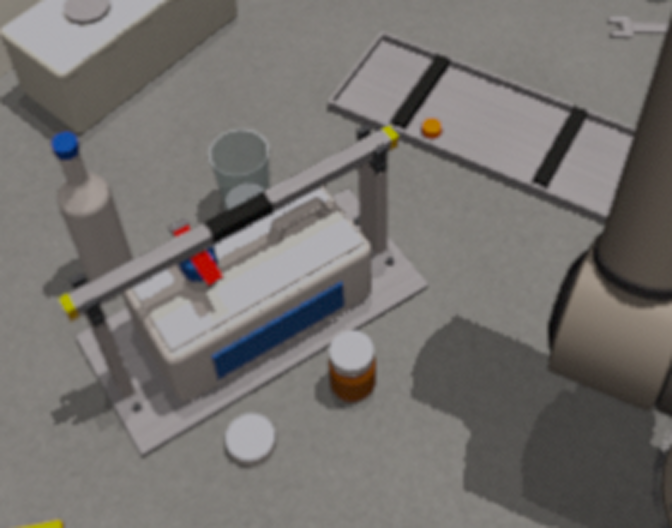

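```bash
cat > m.py <<'E'
from h import *
s=cam("scene");d=cam("side")
np.set_printoptions(precision=1,suppress=True)
A,ra=tri((s,(457.1,177)),(d,(197.5,306.1)));B,rb=tri((s,(325.7,216.3)),(d,(332.4,235.1)))
print("ends",A,ra,B,rb,np.linalg.norm(A-B),"mid",(A+B)/2,"yaw of A-B",np.degrees(np.arctan2(*(A-B)[[1,0]])))
for c,n in((s,'s'),(d,'d')):
    m=cv2.inRange(c['frame'],(0,0,0),(45,45,45)); k,_,st,ce=cv2.connectedComponentsWithStats(m)
    print(n,[(ce[i].round(1).tolist(),st[i].tolist()) for i in range(1,k) if 60<st[i][4]<900])
z=lambda p,o:np.array(p)/2.4+o
for nm,p in zip(("tl","bl","br","tr"),((125,228),(30,303),(283,533),(379,433))): print("tray",nm,plane(s,z(p,(180,150)),16))
for p in((330,207),(385,316)): print("plate s",plane(s,z(p,(180,150)),10))
for p in((145,450),(427,283),(80,343)): print("plate d",plane(d,z(p,(170,180)),10))
print("plug",plane(s,(290.1,304.2),10), plane(d,(349.4,232.6),10))
print("jar top d",plane(d,z((351,350),(170,180)),75),"lid",plane(d,z((250,437),(170,180)),18),"bottle top d",plane(d,z((65,143),(170,180)),235),plane(s,(465.6,219.9),228),"beaker top",plane(s,z((500,282),(180,150)),100),plane(d,z((240,150),(170,180)),100))
E
python3 m.py
```

```text
ends [606.5 352.1 196.1] [np.float64(1.0062735572453427), np.float64(1.006273557245295)] [502.6  -6.3 195.6] [np.float64(0.6750020283858144), np.float64(0.6750020283857144)] 373.17873970555564 mid [554.6 172.9 195.8] yaw of A-B 73.83793201705282
s [([126.8, 29.0], [107, 0, 42, 61, 365]), ([200.5, 8.7], [167, 0, 58, 24, 632]), ([509.5, 13.7], [503, 1, 14, 28, 120]), ([612.6, 32.4], [592, 0, 43, 67, 662]), ([29.3, 76.2], [13, 62, 34, 29, 160]), ([62.0, 100.2], [46, 85, 32, 30, 153]), ([266.9, 124.5], [249, 111, 33, 20, 120]), ([285.9, 136.3], [272, 117, 29, 39, 751]), ([230.6, 132.6], [206, 120, 40, 20, 152]), ([536.7, 150.0], [528, 141, 22, 16, 91]), ([33.3, 161.0], [26, 155, 16, 13, 132]), ([394.2, 198.1], [382, 191, 26, 15, 210]), ([235.1, 280.6], [215, 262, 42, 38, 417]), ([288.2, 326.4], [268, 305, 42, 43, 442]), ([451.8, 430.7], [435, 412, 38, 35, 63])]
d [([574.5, 24.3], [532, 0, 108, 38, 790]), ([526.2, 135.3], [522, 126, 9, 20, 102]), ([536.0, 166.6], [521, 151, 33, 26, 403]), ([344.9, 218.0], [334, 204, 23, 29, 182]), ([403.0, 240.8], [393, 225, 21, 32, 185]), ([269.3, 270.2], [257, 261, 27, 20, 227]), ([432.5, 296.6], [417, 279, 40, 26, 180]), ([404.0, 304.9], [399, 286, 15, 39, 125]), ([510.7, 327.2], [503, 308, 25, 48, 216]), ([447.3, 345.8], [443, 334, 10, 19, 85]), ([87.3, 365.3], [73, 356, 25, 25, 103]), ([565.7, 376.8], [555, 360, 19, 32, 70]), ([486.4, 379.2], [462, 362, 70, 40, 566]), ([160.2, 466.8], [144, 451, 28, 29, 151])]
tray tl [ 315. -193.   16.]
tray bl [ 339.9 -330.3   16. ]
tray br [ 728.  -258.1   16. ]
tray tr [ 701.1 -115.8   16. ]
plate s [431.7  20.4  10. ]
plate s [590.7 -20.6  10. ]
plate d [523.5 369.6  10. ]
plate d [422.4  21.2  10. ]
plate d [673.1 331.2  10. ]
plug [ 564.8 -168.1   10. ] [ 565.2 -169.7   10. ]
jar top d [410.1 168.9  75. ] lid [446.2 290.7  18. ] bottle top d [727.8 239.9 235. ] [733.3 240.2 228. ] beaker top [671.2  67.7 100. ] [670.9  63.3 100. ]
```

```bash
cat > t.py <<'E'
from h import *
np.set_printoptions(precision=3,suppress=True)
D=np.array([554.5,173.5,0]);DY=np.radians(-16.2)
def dk(x,y,z): c,s=np.cos(DY),np.sin(DY); return D+[c*x-s*y,s*x+c*y,z]
def st():
    o=sensors.get_obs();Rm=R.from_euler('xyz',o['tcp_rot']).as_matrix();return o,Rm
def go(p,jaw=None,tcp_t=None):
    """shift in tool axes cm to world p(mm), spin so jaw axis has world angle (deg, mod 180)"""
    o,Rm=st();v=Rm.T@(np.array(p)-o['tool_pos'])/10
    a=np.degrees(np.arctan2(Rm[1,1],Rm[0,1])); s=''
    if jaw is not None:
        dj=(jaw-a+90)%180-90; s=(round(np.radians(-dj),3), "alt",round(np.radians(-dj-np.sign(dj)*-180),3) )
    print("t",round(o['time'],2),"tcp",o['tool_pos'].round(1),"toolx",Rm[:,0],"jaw deg",a.round(1),"F",o['contact_force'].round(1),"w",round(o['grip_width'],1),"q",o['joint_positions'].round(2));print("  shift cm",v.round(2),"spin",s)
E
python3 - <<'E'
from t import *
s=cam("scene");d=cam("side")
print("band",tri((s,(394.2,198.1)),(d,(269.3,270.2))))
r1=plane(s,(235.1,280.6),22);r2=plane(s,(288.2,326.4),22);print(r1,r2,(r1+r2)/2,np.degrees(np.arctan2(*(r2-r1)[[1,0]])))
r1=plane(d,(344.9,218),22);r2=plane(d,(403,240.8),22);print(r1,r2,(r1+r2)/2,np.degrees(np.arctan2(*(r1-r2)[[1,0]])))
for n in((0,0,0),(-32,50,172),(36,50,172),(0,50,168)): print(n,dk(*n),proj(s,dk(*n)),proj(d,dk(*n)))
go(dk(0,0,260),-16.2)
E
```

```text
band (array([555.725, 173.518, 188.462]), [np.float64(2.330877693254007), np.float64(2.3308776932539748)])
[ 423.906 -247.642   22.   ] [ 618.964 -210.623   22.   ] [ 521.435 -229.133   22.   ] 10.74603173021136
[ 607.66  -200.485   22.   ] [ 413.459 -238.969   22.   ] [ 510.56  -219.727   22.   ] 11.208983105142849
(0, 0, 0) [554.5 173.5   0. ] [385.051 240.024] [276.031 310.12 ]
(-32, 50, 172) [537.72  230.442 172.   ] [403.942 188.172] [257.703 293.267]
(36, 50, 172) [603.02  211.471 172.   ] [415.605 206.648] [244.546 273.824]
(0, 50, 168) [568.45  221.515 168.   ] [409.119 197.726] [251.623 284.869]
t 0.35 tcp [ 202.4 -484.3  226.6] toolx [-0.  0. -1.] jaw deg -67.3 F [ 0.4  0.2 -0.8] w 91.7 q [-1.32  0.34  1.52 -0.    1.28 -0.15]
  shift cm [ -3.33 -47.12 -57.85] spin (np.float64(-0.892), 'alt', np.float64(2.249))
```

```bash
python3 -m crank '[{"dx":-6},{"dx":-6,"dy":-47.1,"dz":-57.9,"spin":-0.892},{"dx":-6,"dy":-47.1,"dz":-57.9,"spin":-0.892},{"dx":-6,"dy":-47.1,"dz":-57.9,"spin":-0.892},{"dx":-6,"dy":-47.1,"dz":-57.9,"spin":-0.892},{"dx":-6,"dy":-47.1,"dz":-57.9,"spin":-0.892},{"dx":-6,"dy":-47.1,"dz":-57.9,"spin":-0.892},{"dx":-6,"dy":-47.1,"dz":-57.9,"spin":-0.892},{"dx":-6,"dy":-47.1,"dz":-57.9,"spin":-0.892},{"dx":-6,"dy":-47.1,"dz":-57.9,"spin":-0.892},{"dx":-6,"dy":-47.1,"dz":-57.9,"spin":-0.892},{"dx":-6,"dy":-47.1,"dz":-57.9,"spin":-0.892},{"dx":-6,"dy":-47.1,"dz":-57.9,"spin":-0.892},{"dx":-6,"dy":-47.1,"dz":-57.9,"spin":-0.892},{"dx":-6,"dy":-47.1,"dz":-57.9,"spin":-0.892},{"dx":-6,"dy":-47.1,"dz":-57.9,"spin":-0.892},{"dx":-6,"dy":-47.1,"dz":-57.9,"spin":-0.892},{"dx":-6,"dy":-47.1,"dz":-57.9,"spin":-0.892},{"dx":-6,"dy":-47.1,"dz":-57.9,"spin":-0.892},{"dx":-6,"dy":-47.1,"dz":-57.9,"spin":-0.892}]' 70
python3 - <<'E'
from t import *
go(dk(0,0,290),-16.2)
w=cam("wrist");cv2.imwrite("pics/w1.png",w["frame"])
for n in((0,0,197),(-32,50,172),(36,50,172),(0,50,168),(0,165,197),(0,-165,197)): print(n,proj(w,dk(*n)))
E
```

```text
t 0.35 tcp [ 202.4 -484.3  226.6] toolx [-0.  0. -1.] jaw deg -67.3 F [ 0.4  0.2 -0.8] w 91.7 q [-1.32  0.34  1.52 -0.    1.28 -0.15]
  shift cm [ -6.33 -47.13 -57.85] spin (np.float64(-0.892), 'alt', np.float64(2.249))
(0, 0, 197) [-26300.049 -29682.972]
(-32, 50, 172) [-8442.874 -8745.148]
(36, 50, 172) [-19409.399 -23795.502]
(0, 50, 168) [ -9720.383 -10950.575]
(0, 165, 197) [2.086e+08 2.185e+08]
(0, -165, 197) [-2721.037 -3586.577]invalid input at $[0]: expected keys dx, dy, dz, spin
```

View pics/w1.png

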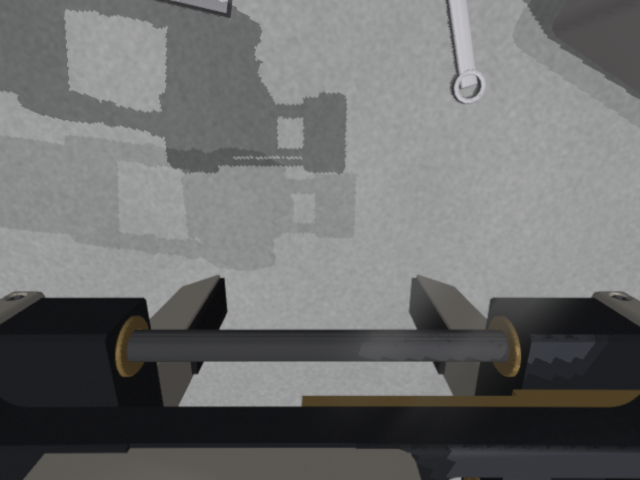

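The move was refused because every row needs all four keys, so the view is unchanged. I'll send it again.

```bash
python3 -m crank '[{"dx":-6,"dy":0,"dz":0,"spin":0},{"dx":-6,"dy":-47.1,"dz":-57.9,"spin":-0.892},{"dx":-6,"dy":-47.1,"dz":-57.9,"spin":-0.892},{"dx":-6,"dy":-47.1,"dz":-57.9,"spin":-0.892},{"dx":-6,"dy":-47.1,"dz":-57.9,"spin":-0.892},{"dx":-6,"dy":-47.1,"dz":-57.9,"spin":-0.892},{"dx":-6,"dy":-47.1,"dz":-57.9,"spin":-0.892},{"dx":-6,"dy":-47.1,"dz":-57.9,"spin":-0.892},{"dx":-6,"dy":-47.1,"dz":-57.9,"spin":-0.892},{"dx":-6,"dy":-47.1,"dz":-57.9,"spin":-0.892},{"dx":-6,"dy":-47.1,"dz":-57.9,"spin":-0.892},{"dx":-6,"dy":-47.1,"dz":-57.9,"spin":-0.892},{"dx":-6,"dy":-47.1,"dz":-57.9,"spin":-0.892},{"dx":-6,"dy":-47.1,"dz":-57.9,"spin":-0.892},{"dx":-6,"dy":-47.1,"dz":-57.9,"spin":-0.892},{"dx":-6,"dy":-47.1,"dz":-57.9,"spin":-0.892},{"dx":-6,"dy":-47.1,"dz":-57.9,"spin":-0.892},{"dx":-6,"dy":-47.1,"dz":-57.9,"spin":-0.892},{"dx":-6,"dy":-47.1,"dz":-57.9,"spin":-0.892},{"dx":-6,"dy":-47.1,"dz":-57.9,"spin":-0.892}]' 70
python3 - <<'E'
from t import *
go(dk(0,0,290),-16.2)
w=cam("wrist");cv2.imwrite("pics/w2.png",w["frame"])
for n in((0,0,197),(-32,50,172),(36,50,172),(0,50,168),(0,165,197),(0,-165,197)): print(n,proj(w,dk(*n)))
E
```

```text
time: 2.07
tool_pos: [556.8, 179.1, 285.4]
tcp_rot: [-2.87, 1.569, 1.564]
contact_force: [-1.0, -0.5, -0.7]
grip_width: 64.2
t 2.07 tcp [556.8 179.1 285.4] toolx [ 0.     0.002 -1.   ] jaw deg -15.9 F [-1.  -0.5 -0.7] w 64.2 q [0.18 0.42 1.25 0.   1.48 0.46]
  shift cm [-0.46 -0.06  0.6 ] spin (np.float64(0.005), 'alt', np.float64(-3.137))
(0, 0, 197) [316.503 246.36 ]
(-32, 50, 172) [275.361 174.127]
(36, 50, 172) [363.563 174.554]
(0, 50, 168) [316.888 173.61 ]
(0, 165, 197) [317.498 -11.394]
(0, -165, 197) [315.82  421.969]
```

View pics/w2.png

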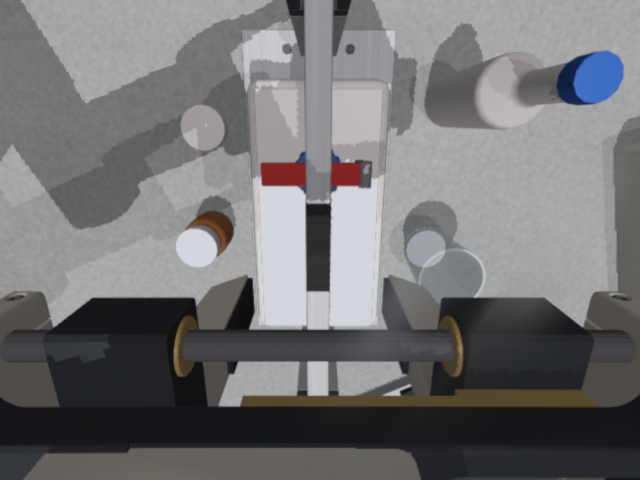

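Prediction and picture agree: the band centre is near (318,247), the tab near (312,174), and the bar is straight down the image. Next I'll work out the descent.

```bash
python3 - <<'E'
from t import *
w=cam("wrist")
f=w['frame']; print(plane(w,(318.5,247.5),197), plane(w,(318,60),197), plane(w,(312,174.5),175))
m=f[:,:,:].max(2); print(m[195:212,318],m[280:300,318])
c=plane(w,(318.5,247.5),197); c[2]=170; go(c,-16.2)
E
```

```text
[554.471 169.337 197.   ] [588.993 291.48  197.   ] [563.764 219.903 175.   ]
[126 126 125 113  81  47  43  45  44  39  29  28  27  27  28  27  27] [ 48  47  49  51  52  51  61 119 176 199 201 201 201 201 201 201 201 201
 201 201]
t 2.17 tcp [555.1 174.6 285.8] toolx [-0.001 -0.001 -1.   ] jaw deg -16.1 F [-0.6 -0.2  0.4] w 64.0 q [ 0.17  0.41  1.25 -0.    1.48  0.45]
  shift cm [11.58  0.1   0.51] spin (np.float64(0.002), 'alt', np.float64(-3.139))
```

```bash
python3 - <<'E'
from t import *
w=cam("wrist");f=w['frame'];cv2.imwrite("pics/w3.png",f);m=f.max(2)
g=m[:,318].astype(int);r=[i for i in range(150,310) if g[i]<90];print(r[0],r[-1])
for row in(100,300):
    print(row,m[row,298:340])
mid=(r[0]+r[-1])/2
c=plane(w,(318,mid),197);print(c,mid);c[2]=170; go(c,-16.2)
print(proj(w,dk(0,0,197)))
E
```

```text
196 284
100 [166 159 159 159 159 159 156 131 134 149 152 151 150 151 153 154 155 154
 154 153 152 151 151 150 149 149 149 149 149 150 150 151 147 140 155 180
 188 189 188 189 189 189]
300 [221 221 221 221 221 221 221 221 218 193 186 195 200 203 205 205 204 202
 200 201 201 202 203 202 201 200 200 201 202 202 196 180 182 210 220 221
 221 221 221 221 221 220]
[555.094 173.176 197.   ] 240.0
t 2.22 tcp [554.8 173.5 286.1] toolx [-0.001 -0.001 -1.   ] jaw deg -16.2 F [ 1.  -0.9 -0. ] w 64.4 q [ 0.17  0.41  1.25 -0.    1.48  0.45]
  shift cm [11.61  0.05  0.01] spin (np.float64(0.001), 'alt', np.float64(-3.141))
[317.111 239.812]
```

```bash
python3 -m crank '[{"dx":3,"dy":0,"dz":0,"spin":0},{"dx":6,"dy":0,"dz":0,"spin":0},{"dx":9,"dy":0,"dz":0,"spin":0},{"dx":10.5,"dy":0,"dz":0,"spin":0},{"dx":11.5,"dy":0,"dz":0,"spin":0},{"dx":11.5,"dy":0,"dz":0,"spin":0},{"dx":11.5,"dy":0,"dz":0,"spin":0},{"dx":11.5,"dy":0,"dz":0,"spin":0}]'
python3 -m crank '[{"dx":0,"dy":0,"dz":0,"spin":0},{"dx":0,"dy":0,"dz":0,"spin":0},{"dx":0,"dy":0,"dz":0,"spin":0},{"dx":0,"dy":0,"dz":0,"spin":0},{"dx":0,"dy":0,"dz":0,"spin":0},{"dx":0,"dy":0,"dz":0,"spin":0},{"dx":0,"dy":0,"dz":0,"spin":0},{"dx":0,"dy":0,"dz":0,"spin":0},{"dx":0,"dy":0,"dz":0,"spin":0},{"dx":0,"dy":0,"dz":0,"spin":0}]' 0
```

```text
time: 2.88
tool_pos: [555.9, 173.0, 173.4]
tcp_rot: [1.965, 1.568, 0.111]
contact_force: [0.0, 0.0, -0.1]
grip_width: 64.6
time: 3.72
tool_pos: [555.1, 173.4, 171.6]
tcp_rot: [-0.394, 1.571, -2.248]
contact_force: [0.6, 0.1, -0.2]
grip_width: 17.6
```

```bash
python3 -m crank '[{"dx":-0.5,"dy":0,"dz":0,"spin":0},{"dx":-1.5,"dy":0,"dz":0,"spin":0},{"dx":-3,"dy":0,"dz":0,"spin":0},{"dx":-4.5,"dy":0,"dz":0,"spin":0},{"dx":-6,"dy":0,"dz":0,"spin":0},{"dx":-7.5,"dy":0,"dz":0,"spin":0},{"dx":-9,"dy":0,"dz":0,"spin":0},{"dx":-10,"dy":0,"dz":0,"spin":0},{"dx":-10.5,"dy":0,"dz":0,"spin":0},{"dx":-10.5,"dy":0,"dz":0,"spin":0},{"dx":-10.5,"dy":0,"dz":0,"spin":0},{"dx":-10.5,"dy":0,"dz":0,"spin":0}]'
python3 - <<'E'
from t import *
go(dk(0,0,275),-16.2)
f=cam("side");cv2.imwrite("pics/d4.png",f["frame"][120:420,120:520])
go([516.5,-224.5,150],10.9-90)
E
```

```text
time: 4.72
tool_pos: [554.6, 173.3, 275.7]
tcp_rot: [-1.076, 1.569, -2.93]
contact_force: [0.0, -0.3, -3.2]
grip_width: 17.9
t 4.72 tcp [554.6 173.3 275.7] toolx [-0.002 -0.    -1.   ] jaw deg -16.2 F [ 0.  -0.3 -3.2] w 17.9 q [ 0.17  0.42  1.27 -0.    1.45  0.45]
  shift cm [ 0.07 -0.02 -0.01] spin (np.float64(-0.0), 'alt', np.float64(3.141))
t 4.77 tcp [554.6 173.3 275.6] toolx [-0.002 -0.    -1.   ] jaw deg -16.2 F [-0.7 -0.5 -3.6] w 17.8 q [ 0.17  0.42  1.27 -0.    1.45  0.45]
  shift cm [12.59  7.47 39.25] spin (np.float64(1.098), 'alt', np.float64(-2.044))
```

View pics/d4.png

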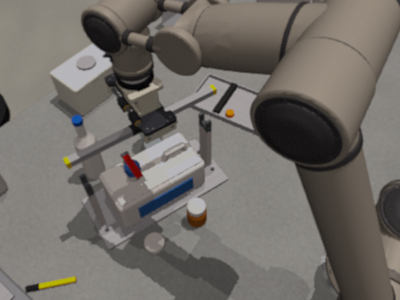

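```bash
python3 -m crank '[{"dx":0,"dy":0.3,"dz":1.4,"spin":0.04},{"dx":0,"dy":0.8,"dz":4.2,"spin":0.12},{"dx":0,"dy":1.4,"dz":7,"spin":0.2},{"dx":0,"dy":1.9,"dz":10,"spin":0.28},{"dx":0,"dy":2.5,"dz":13,"spin":0.37},{"dx":0,"dy":3,"dz":16,"spin":0.45},{"dx":0,"dy":3.6,"dz":19,"spin":0.53},{"dx":0,"dy":4.2,"dz":22,"spin":0.62},{"dx":0,"dy":4.7,"dz":25,"spin":0.7},{"dx":0,"dy":5.3,"dz":28,"spin":0.78},{"dx":0,"dy":5.9,"dz":31,"spin":0.87},{"dx":0,"dy":6.4,"dz":34,"spin":0.95},{"dx":0,"dy":6.9,"dz":36.5,"spin":1.03},{"dx":0,"dy":7.2,"dz":38.2,"spin":1.07},{"dx":0,"dy":7.4,"dz":39.2,"spin":1.098},{"dx":0,"dy":7.4,"dz":39.2,"spin":1.098},{"dx":0,"dy":7.4,"dz":39.2,"spin":1.098},{"dx":0,"dy":7.4,"dz":39.2,"spin":1.098}]'
python3 -m crank '[{"dx":2,"dy":0,"dz":0,"spin":0},{"dx":5,"dy":0,"dz":0,"spin":0},{"dx":8,"dy":0,"dz":0,"spin":0},{"dx":11,"dy":0,"dz":0,"spin":0},{"dx":14,"dy":0,"dz":0,"spin":0},{"dx":17,"dy":0,"dz":0,"spin":0},{"dx":19,"dy":0,"dz":0,"spin":0},{"dx":20,"dy":0,"dz":0,"spin":0},{"dx":20,"dy":0,"dz":0,"spin":0},{"dx":20,"dy":0,"dz":0,"spin":0},{"dx":20,"dy":0,"dz":0,"spin":0}]'
python3 - <<'E'
from t import *
go([517.5,-224.5,16],10.9-90)
cv2.imwrite("pics/s5.png",cam("scene")["frame"][180:420,120:460])
cv2.imwrite("pics/w5.png",cam("wrist")["frame"])
E
```

```text
time: 6.27
tool_pos: [516.7, -222.6, 276.6]
tcp_rot: [-1.32, 1.57, 2.013]
contact_force: [0.1, -0.4, -3.8]
grip_width: 17.6
time: 7.18
tool_pos: [517.9, -223.9, 78.5]
tcp_rot: [2.407, 1.568, -0.544]
contact_force: [0.2, 0.2, -3.1]
grip_width: 17.8
t 7.18 tcp [ 517.9 -223.9   78.5] toolx [ 0.003 -0.002 -1.   ] jaw deg -79.1 F [ 0.2  0.2 -3.1] w 17.8 q [-0.54  0.57  1.61 -0.    0.96  0.84]
  shift cm [6.25 0.04 0.06] spin (np.float64(0.0), 'alt', np.float64(-3.141))
```

View pics/s5.png

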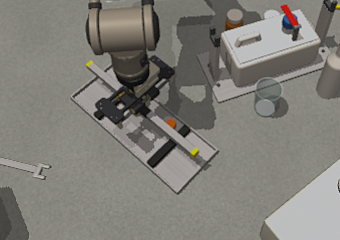

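View pics/w5.png

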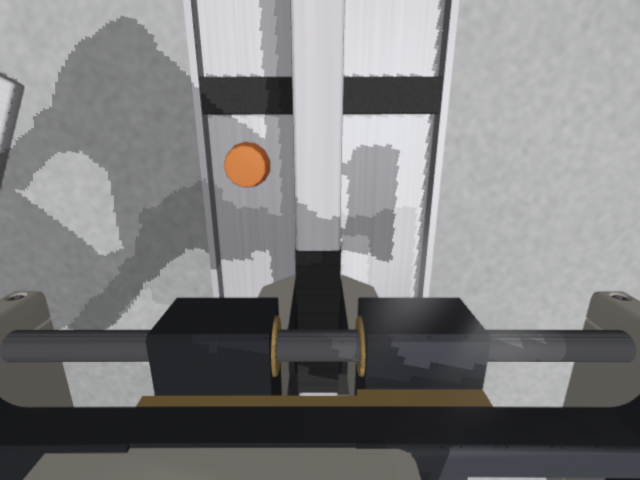

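```bash
python3 -m crank '[{"dx":1,"dy":0,"dz":0,"spin":0},{"dx":2,"dy":0,"dz":0,"spin":0},{"dx":3,"dy":0,"dz":0,"spin":0},{"dx":4,"dy":0,"dz":0,"spin":0},{"dx":4.8,"dy":0,"dz":0,"spin":0},{"dx":5.4,"dy":0,"dz":0,"spin":0},{"dx":5.7,"dy":0,"dz":0,"spin":0},{"dx":5.8,"dy":0,"dz":0,"spin":0},{"dx":5.8,"dy":0,"dz":0,"spin":0},{"dx":5.8,"dy":0,"dz":0,"spin":0},{"dx":5.8,"dy":0,"dz":0,"spin":0}]'
```

```text
time: 8.2
tool_pos: [517.0, -223.9, 19.2]
tcp_rot: [2.358, 1.57, -0.594]
contact_force: [0.1, -0.5, -2.4]
grip_width: 17.3
```

```bash
python3 -m crank '[{"dx":0.1,"dy":0,"dz":0,"spin":0},{"dx":0.2,"dy":0,"dz":0,"spin":0},{"dx":0.3,"dy":0,"dz":0,"spin":0},{"dx":0.3,"dy":0,"dz":0,"spin":0},{"dx":0.3,"dy":0,"dz":0,"spin":0},{"dx":0.3,"dy":0,"dz":0,"spin":0}]'
```

```text
time: 8.7
tool_pos: [516.7, -223.7, 15.7]
tcp_rot: [1.668, 1.571, -1.284]
contact_force: [-0.8, -0.0, -3.4]
grip_width: 17.8
```

```bash
python3 -m crank '[{"dx":0.05,"dy":0,"dz":0,"spin":0},{"dx":0.1,"dy":0,"dz":0,"spin":0},{"dx":0.15,"dy":0,"dz":0,"spin":0},{"dx":0.2,"dy":0,"dz":0,"spin":0},{"dx":0.2,"dy":0,"dz":0,"spin":0},{"dx":0.2,"dy":0,"dz":0,"spin":0}]'
```

```text
time: 9.2
tool_pos: [516.8, -223.7, 14.6]
tcp_rot: [2.219, 1.57, -0.733]
contact_force: [-3.2, 1.7, 5.7]
grip_width: 17.6
```

The force changed from -3.4 N to +5.7 N, so the bar is resting on the ribs. I'll open and retreat.

```bash
python3 -m crank '[{"dx":0,"dy":0,"dz":0,"spin":0},{"dx":0,"dy":0,"dz":0,"spin":0},{"dx":0,"dy":0,"dz":0,"spin":0},{"dx":0,"dy":0,"dz":0,"spin":0},{"dx":0,"dy":0,"dz":0,"spin":0},{"dx":0,"dy":0,"dz":0,"spin":0}]' 45
python3 - <<'E'
from t import *
cv2.imwrite("pics/w6.png",cam("wrist")["frame"]);go([517,-224,290])
E
python3 -m crank '[{"dx":-1,"dy":0,"dz":0,"spin":0},{"dx":-3,"dy":0,"dz":0,"spin":0},{"dx":-6,"dy":0,"dz":0,"spin":0},{"dx":-9,"dy":0,"dz":0,"spin":0},{"dx":-13,"dy":0,"dz":0,"spin":0},{"dx":-17,"dy":0,"dz":0,"spin":0},{"dx":-21,"dy":0,"dz":0,"spin":0},{"dx":-24,"dy":0,"dz":0,"spin":0},{"dx":-24,"dy":0,"dz":0,"spin":0},{"dx":-24,"dy":0,"dz":0,"spin":0}]'
python3 - <<'E'
from t import *
s=cam("scene");d=cam("side")
print([b for b in blobs(s["frame"],(22,150,120),(34,255,255))]);print(blobs(d["frame"],(22,150,120),(34,255,255)))
cv2.imwrite("pics/s7.png",s["frame"][160:400,160:520]);w=cam("wrist");cv2.imwrite("pics/w7.png",w["frame"])
go(dk(-32,50,260),73.8)
E
```

```text
time: 9.7
tool_pos: [516.7, -223.7, 13.7]
tcp_rot: [1.441, 1.571, -1.511]
contact_force: [0.4, 0.5, 0.1]
grip_width: 40.9
t 9.75 tcp [ 516.7 -223.7   13.7] toolx [ 0. -0. -1.] jaw deg -79.1 F [-0.6 -0.4 -0.2] w 41.2 q [-0.54  0.66  1.66 -0.    0.83  0.84]
  shift cm [-27.63   0.03  -0.02] spin 
time: 10.58
tool_pos: [517.2, -224.0, 256.4]
tcp_rot: [2.395, 1.566, -0.556]
contact_force: [0.4, 0.8, 0.3]
grip_width: 41.1
[([468.8, 186.5], [456, 185, 26, 4, 99]), ([212.3, 257.3], [211, 256, 4, 4, 12]), ([314.3, 342.3], [311, 339, 8, 8, 33])]
[([320.3, 203.9], [319, 202, 4, 5, 12]), ([176.8, 402.4], [159, 397, 37, 12, 199])]
t 10.73 tcp [ 515.9 -223.2  252.4] toolx [-0.002  0.001 -1.   ] jaw deg -79.1 F [-0.7  1.  -0.2] w 41.7 q [-0.54  0.39  1.37 -0.    1.38  0.84]
  shift cm [ -0.7  -44.14 -10.7 ] spin (np.float64(0.473), 'alt', np.float64(-2.669))
```

View pics/s7.png

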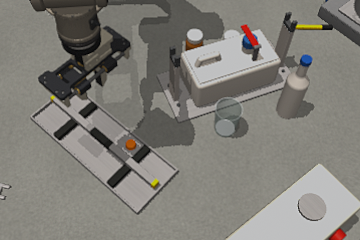

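View pics/w7.png

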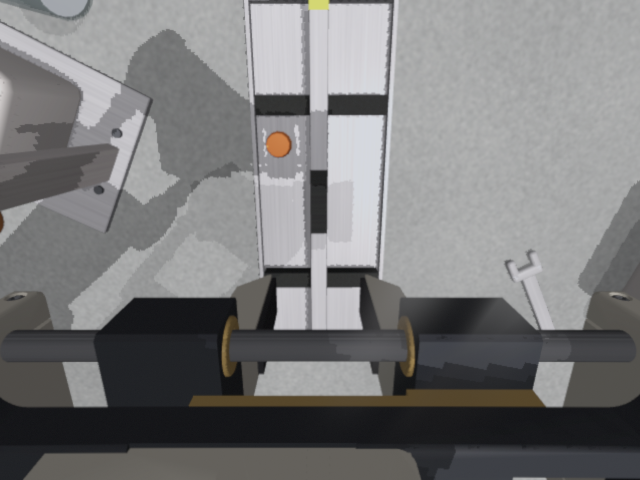

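The bar lies centred on both ribs (rows 104 and 277, band near row 202) and the plug at (278,145) hasn't moved. On to the tab.

```bash
python3 -m crank '[{"dx":-0.7,"dy":-3,"dz":-0.7,"spin":0},{"dx":-0.7,"dy":-44.1,"dz":-10.9,"spin":0.473},{"dx":-0.7,"dy":-44.1,"dz":-10.9,"spin":0.473},{"dx":-0.7,"dy":-44.1,"dz":-10.9,"spin":0.473},{"dx":-0.7,"dy":-44.1,"dz":-10.9,"spin":0.473},{"dx":-0.7,"dy":-44.1,"dz":-10.9,"spin":0.473},{"dx":-0.7,"dy":-44.1,"dz":-10.9,"spin":0.473},{"dx":-0.7,"dy":-44.1,"dz":-10.9,"spin":0.473},{"dx":-0.7,"dy":-44.1,"dz":-10.9,"spin":0.473},{"dx":-0.7,"dy":-44.1,"dz":-10.9,"spin":0.473},{"dx":-0.7,"dy":-44.1,"dz":-10.9,"spin":0.473},{"dx":-0.7,"dy":-44.1,"dz":-10.9,"spin":0.473},{"dx":-0.7,"dy":-44.1,"dz":-10.9,"spin":0.473},{"dx":-0.7,"dy":-44.1,"dz":-10.9,"spin":0.473},{"dx":-0.7,"dy":-44.1,"dz":-10.9,"spin":0.473},{"dx":-0.7,"dy":-44.1,"dz":-10.9,"spin":0.473},{"dx":-0.7,"dy":-44.1,"dz":-10.9,"spin":0.473},{"dx":-0.7,"dy":-44.1,"dz":-10.9,"spin":0.473}]' 45
python3 - <<'E'
from t import *
go(dk(-34,50,157),73.8)
w=cam("wrist");cv2.imwrite("pics/w8.png",w["frame"])
for n in((-32,50,175),(-44,50,175),(36,50,172),(0,50,168)): print(n,proj(w,dk(*n)))
print(blobs(w["frame"],(0,180,60),(6,255,255)))
E
```

```text
time: 12.23
tool_pos: [540.7, 228.8, 260.8]
tcp_rot: [2.074, 1.571, -1.353]
contact_force: [-0.7, 0.2, -0.4]
grip_width: 41.5
t 12.23 tcp [540.7 228.8 260.8] toolx [ 0. -0. -1.] jaw deg -106.3 F [-0.7  0.2 -0.4] w 41.5 q [ 0.27  0.44  1.29 -0.    1.42  2.13]
  shift cm [10.38 -0.08  0.54] spin (np.float64(-0.002), 'alt', np.float64(3.139))
(-32, 50, 175) [317.161 243.956]
(-44, 50, 175) [317.204 259.111]
(36, 50, 172) [316.91  148.973]
(0, 50, 168) [317.068 199.287]
[([316.0, 219.2], [305, 180, 23, 77, 1602])]
```

View pics/w8.png

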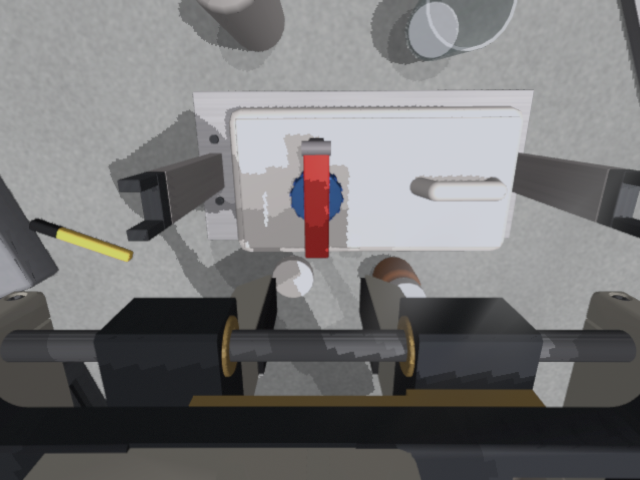

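The tab tip is at (316,257) against (317,259) predicted, so within about 1.5 mm.

```bash
python3 -m crank '[{"dx":2,"dy":-0.1,"dz":0.3,"spin":0},{"dx":2,"dy":-0.1,"dz":0.3,"spin":0},{"dx":2,"dy":-0.1,"dz":0.3,"spin":0}]'
python3 - <<'E'
from t import *
go(dk(-33.5,50,157),73.8)
w=cam("wrist")
for n in((-44,50,175),(36,50,172),(0,50,168)): print(n,proj(w,dk(*n)))
print(blobs(w["frame"],(0,180,60),(6,255,255)))
E
```

```text
time: 12.53
tool_pos: [537.4, 231.2, 240.1]
tcp_rot: [0.613, 1.568, -2.812]
contact_force: [-0.1, -0.7, -0.0]
grip_width: 41.6
t 12.53 tcp [537.4 231.2 240.1] toolx [-0.002 -0.001 -1.   ] jaw deg -106.3 F [-0.1 -0.7 -0. ] w 41.6 q [ 0.28  0.45  1.33 -0.    1.37  2.13]
  shift cm [8.31 0.06 0.08] spin (np.float64(-0.001), 'alt', np.float64(3.141))
(-44, 50, 175) [319.083 264.917]
(36, 50, 172) [319.118 144.908]
(0, 50, 168) [319.068 199.95 ]
[([318.3, 223.8], [306, 185, 25, 78, 1830])]
```

```bash
python3 -m crank '[{"dx":2,"dy":0.1,"dz":0.1,"spin":0},{"dx":4,"dy":0.1,"dz":0.1,"spin":0},{"dx":6,"dy":0.1,"dz":0.1,"spin":0},{"dx":7.5,"dy":0.1,"dz":0.1,"spin":0},{"dx":8.3,"dy":0.1,"dz":0.1,"spin":0},{"dx":8.3,"dy":0.1,"dz":0.1,"spin":0},{"dx":8.3,"dy":0.1,"dz":0.1,"spin":0},{"dx":8.3,"dy":0.1,"dz":0.1,"spin":0}]'
python3 -m crank '[{"dx":0,"dy":0,"dz":0,"spin":0},{"dx":0,"dy":0,"dz":0,"spin":0},{"dx":0,"dy":0,"dz":0,"spin":0},{"dx":0,"dy":0,"dz":0,"spin":0},{"dx":0,"dy":0,"dz":0,"spin":0},{"dx":0,"dy":0,"dz":0,"spin":0},{"dx":0,"dy":0,"dz":0,"spin":0}]' 0
python3 - <<'E'
from t import *
o,_=st();p=o['tool_pos']-D;c,s=np.cos(DY),np.sin(DY)
print("dock tcp",c*p[0]+s*p[1],-s*p[0]+c*p[1],p[2])
go(dk(-33.5,50,157),73.8)
E
```

```text
time: 13.25
tool_pos: [537.5, 231.3, 159.1]
tcp_rot: [-2.619, 1.568, 0.24]
contact_force: [-0.2, 0.6, 0.1]
grip_width: 41.3
time: 13.83
tool_pos: [536.8, 231.0, 157.9]
tcp_rot: [3.019, 1.57, -0.406]
contact_force: [-1.0, -0.2, 1.6]
grip_width: 17.2
dock tcp -33.061705601198284 50.27974226031316 157.92082199317363
t 13.83 tcp [536.8 231.  157.9] toolx [ 0. -0. -1.] jaw deg -106.2 F [-1.  -0.2  1.6] w 17.2 q [ 0.28  0.51  1.46 -0.    1.18  2.13]
  shift cm [0.09 0.03 0.04] spin (np.float64(-0.0), 'alt', np.float64(3.141))
```

```bash
python3 -m crank '[{"dx":-0.69,"dy":0,"dz":-0.03,"spin":0},{"dx":-1.37,"dy":0,"dz":-0.14,"spin":0},{"dx":-2.04,"dy":0,"dz":-0.31,"spin":0},{"dx":-2.69,"dy":0,"dz":-0.54,"spin":0},{"dx":-3.3,"dy":0,"dz":-0.85,"spin":0},{"dx":-3.9,"dy":0,"dz":-1.2,"spin":0},{"dx":-4.45,"dy":0,"dz":-1.62,"spin":0},{"dx":-4.95,"dy":0,"dz":-2.1,"spin":0},{"dx":-5.4,"dy":0,"dz":-2.6,"spin":0},{"dx":-5.8,"dy":0,"dz":-3.17,"spin":0},{"dx":-5.8,"dy":0,"dz":-3.17,"spin":0},{"dx":-5.8,"dy":0,"dz":-3.17,"spin":0}]'
python3 - <<'E'
from t import *
cv2.imwrite("pics/w9.png",cam("wrist")["frame"]);cv2.imwrite("pics/d9.png",cam("side")["frame"][180:380,150:420])
E
```

```text
time: 14.83
tool_pos: [567.7, 222.1, 216.5]
tcp_rot: [-2.747, 1.57, 0.111]
contact_force: [-4.6, -0.6, 2.4]
grip_width: 17.4
```

View pics/w9.png

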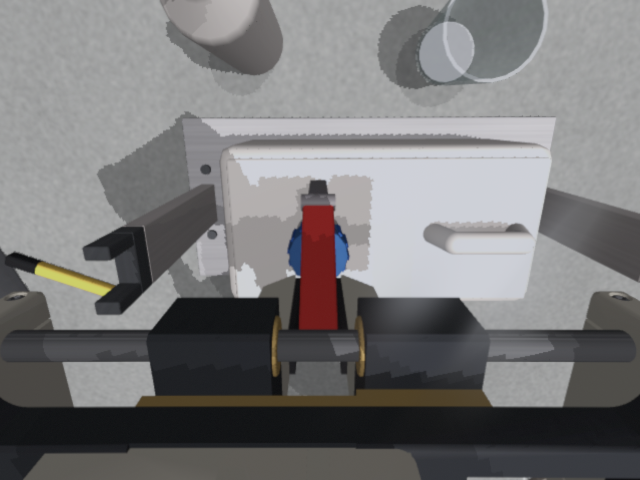

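The tab is in the fingers and tilted up from the hinge at (318,200). I'll continue the arc.

```bash
python3 -m crank '[{"dx":-0.33,"dy":0,"dz":-0.6,"spin":0},{"dx":-0.62,"dy":0,"dz":-1.23,"spin":0},{"dx":-0.83,"dy":0,"dz":-1.9,"spin":0},{"dx":-0.99,"dy":0,"dz":-2.56,"spin":0},{"dx":-1.07,"dy":0,"dz":-3.25,"spin":0},{"dx":-1.09,"dy":0,"dz":-3.93,"spin":0},{"dx":-1.03,"dy":0,"dz":-4.6,"spin":0},{"dx":-0.91,"dy":0,"dz":-5.3,"spin":0},{"dx":-0.72,"dy":0,"dz":-5.95,"spin":0},{"dx":-0.46,"dy":0,"dz":-6.6,"spin":0},{"dx":-0.15,"dy":0,"dz":-7.2,"spin":0},{"dx":0.23,"dy":0,"dz":-7.8,"spin":0},{"dx":0.23,"dy":0,"dz":-7.8,"spin":0},{"dx":0.23,"dy":0,"dz":-7.8,"spin":0},{"dx":0.23,"dy":0,"dz":-7.8,"spin":0}]'
python3 -m crank '[{"dx":0,"dy":0,"dz":0,"spin":0},{"dx":0,"dy":0,"dz":0,"spin":0},{"dx":0,"dy":0,"dz":0,"spin":0},{"dx":0,"dy":0,"dz":0,"spin":0},{"dx":0,"dy":0,"dz":0,"spin":0},{"dx":0,"dy":0,"dz":0,"spin":0},{"dx":0,"dy":0,"dz":0,"spin":0},{"dx":0,"dy":0,"dz":0,"spin":0},{"dx":0,"dy":0,"dz":0,"spin":0},{"dx":0,"dy":0,"dz":0,"spin":0},{"dx":0,"dy":0,"dz":0,"spin":0},{"dx":0,"dy":0,"dz":0,"spin":0}]' 45
python3 - <<'E'
from t import *
cv2.imwrite("pics/w10.png",cam("wrist")["frame"]);go(dk(0,50,250),55-16.2)
E
```

```text
time: 16.18
tool_pos: [645.3, 199.8, 216.2]
tcp_rot: [-2.837, 1.561, 0.02]
contact_force: [3.2, -1.3, 8.4]
grip_width: 16.3
time: 17.18
tool_pos: [642.0, 200.4, 213.4]
tcp_rot: [2.373, 1.571, -1.052]
contact_force: [0.0, -0.3, -0.5]
grip_width: 41.3
t 17.23 tcp [642.  200.4 213.4] toolx [ 0. -0. -1.] jaw deg -106.2 F [-0.7  0.1  0.3] w 41.4 q [ 0.19  0.63  1.08 -0.    1.43  2.04]
  shift cm [-3.66  0.03  7.65] spin (np.float64(0.61), 'alt', np.float64(-2.531))
```

View pics/w10.png

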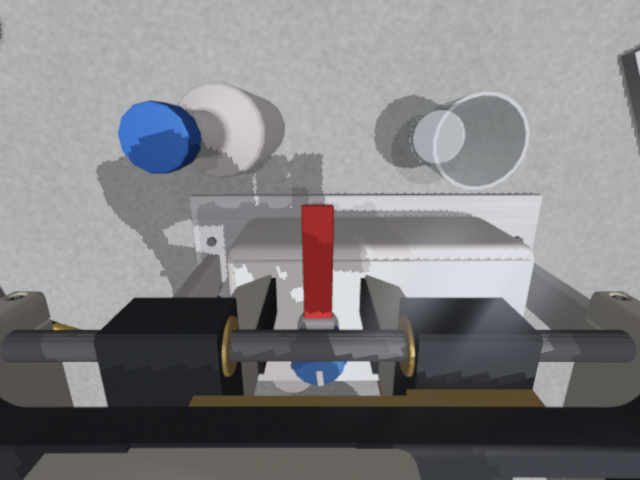

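The tab is fully over, with its tip at (318,206) on the far side. Next is the cap.

```bash
python3 -m crank '[{"dx":-3.7,"dy":0,"dz":0,"spin":0},{"dx":-3.7,"dy":0,"dz":2,"spin":0.12},{"dx":-3.7,"dy":0,"dz":4,"spin":0.24},{"dx":-3.7,"dy":0,"dz":6,"spin":0.36},{"dx":-3.7,"dy":0,"dz":7.6,"spin":0.48},{"dx":-3.7,"dy":0,"dz":7.6,"spin":0.6},{"dx":-3.7,"dy":0,"dz":7.6,"spin":0.663},{"dx":-3.7,"dy":0,"dz":7.6,"spin":0.663},{"dx":-3.7,"dy":0,"dz":7.6,"spin":0.663},{"dx":-3.7,"dy":0,"dz":7.6,"spin":0.663}]' 68
python3 - <<'E'
from t import *
w=cam("wrist");cv2.imwrite("pics/w11.png",w["frame"]);print(proj(w,dk(0,50,168)),blobs(w["frame"],(100,120,40),(125,255,255),60));go(dk(0,50,147),52-16.2)
E
```

```text
time: 18.07
tool_pos: [569.2, 221.6, 250.3]
tcp_rot: [2.739, 1.571, -1.347]
contact_force: [-0.5, 1.0, -0.4]
grip_width: 62.2
[319.261 241.253] [([29.1, 121.3], [0, 92, 65, 59, 3181]), ([317.3, 235.5], [292, 208, 53, 56, 2129])]
t 18.12 tcp [569.2 221.6 250.3] toolx [-0. -0. -1.] jaw deg -144.1 F [ 0.2  0.2 -0.4] w 62.3 q [ 0.25  0.49  1.23 -0.    1.42  2.76]
  shift cm [10.33  0.06  0.04] spin (np.float64(0.001), 'alt', np.float64(-3.14))
```

View pics/w11.png

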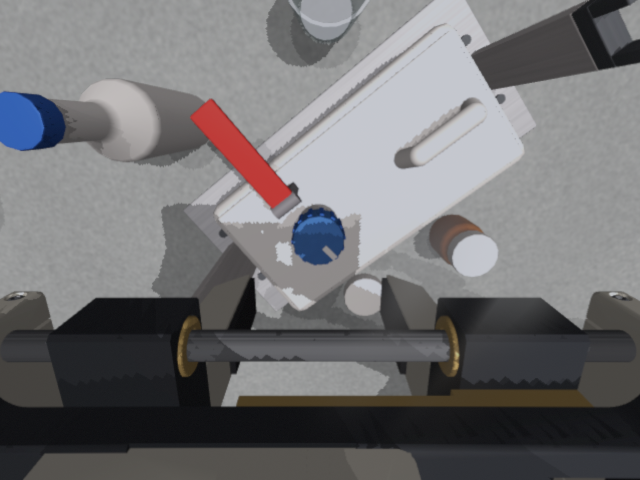

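```bash
python3 -m crank '[{"dx":2.5,"dy":0,"dz":0,"spin":0},{"dx":5,"dy":0,"dz":0,"spin":0},{"dx":7,"dy":0,"dz":0,"spin":0},{"dx":8.5,"dy":0,"dz":0,"spin":0},{"dx":9.8,"dy":0,"dz":0,"spin":0},{"dx":10.3,"dy":0,"dz":0,"spin":0},{"dx":10.3,"dy":0,"dz":0,"spin":0},{"dx":10.3,"dy":0,"dz":0,"spin":0},{"dx":10.3,"dy":0,"dz":0,"spin":0}]'
python3 -m crank '[{"dx":0,"dy":0,"dz":0,"spin":0},{"dx":0,"dy":0,"dz":0,"spin":0},{"dx":0,"dy":0,"dz":0,"spin":0},{"dx":0,"dy":0,"dz":0,"spin":0},{"dx":0,"dy":0,"dz":0,"spin":0},{"dx":0,"dy":0,"dz":0,"spin":0},{"dx":0,"dy":0,"dz":0,"spin":0},{"dx":0,"dy":0,"dz":0,"spin":0}]' 0
python3 - <<'E'
from t import *
go(dk(0,50,147),52-16.2)
E
```

```text
time: 18.87
tool_pos: [569.7, 221.8, 148.5]
tcp_rot: [-2.006, 1.569, 0.19]
contact_force: [1.5, -0.5, 0.4]
grip_width: 62.5
time: 19.53
tool_pos: [569.0, 221.6, 147.7]
tcp_rot: [-2.903, 1.571, -0.707]
contact_force: [-1.8, -0.7, 3.3]
grip_width: 37.2
t 19.53 tcp [569.  221.6 147.7] toolx [ 0. -0. -1.] jaw deg -144.2 F [-1.8 -0.7  3.3] w 37.2 q [ 0.25  0.56  1.39 -0.    1.19  2.76]
  shift cm [0.07 0.05 0.03] spin (np.float64(-0.0), 'alt', np.float64(3.141))
```

```bash
python3 -m crank '[{"dx":0,"dy":0,"dz":0,"spin":-0.08},{"dx":0,"dy":0,"dz":0,"spin":-0.18},{"dx":0,"dy":0,"dz":0,"spin":-0.28},{"dx":0,"dy":0,"dz":0,"spin":-0.38},{"dx":0,"dy":0,"dz":0,"spin":-0.48},{"dx":0,"dy":0,"dz":0,"spin":-0.58},{"dx":0,"dy":0,"dz":0,"spin":-0.68},{"dx":0,"dy":0,"dz":0,"spin":-0.7},{"dx":0,"dy":0,"dz":0,"spin":-0.7}]'
python3 -m crank '[{"dx":0,"dy":0,"dz":0,"spin":-0.08},{"dx":0,"dy":0,"dz":0,"spin":-0.18},{"dx":0,"dy":0,"dz":0,"spin":-0.28},{"dx":0,"dy":0,"dz":0,"spin":-0.38},{"dx":0,"dy":0,"dz":0,"spin":-0.48},{"dx":0,"dy":0,"dz":0,"spin":-0.58},{"dx":0,"dy":0,"dz":0,"spin":-0.68},{"dx":0,"dy":0,"dz":0,"spin":-0.75},{"dx":0,"dy":0,"dz":0,"spin":-0.75},{"dx":0,"dy":0,"dz":0,"spin":-0.75}]'
python3 - <<'E'
from t import *
go(dk(0,50,147),135-16.2);print(sensors.get_obs()['moment'])
E
```

```text
time: 20.28
tool_pos: [569.0, 221.7, 147.6]
tcp_rot: [3.011, 1.571, -0.378]
contact_force: [-1.7, -1.0, 4.4]
grip_width: 37.3
time: 21.12
tool_pos: [569.3, 221.8, 147.6]
tcp_rot: [-3.079, 1.57, 0.561]
contact_force: [-0.7, -0.1, 4.2]
grip_width: 37.1
t 21.12 tcp [569.3 221.8 147.6] toolx [ 0.001  0.    -1.   ] jaw deg -61.4 F [-0.7 -0.1  4.2] w 37.1 q [0.25 0.57 1.39 0.   1.19 1.32]
  shift cm [ 0.06 -0.01  0.08] spin (np.float64(-0.003), 'alt', np.float64(3.138))
[ 0.043  0.224 -0.373]
```

```bash
python3 -m crank '[{"dx":0,"dy":0,"dz":0,"spin":0},{"dx":0,"dy":0,"dz":0,"spin":0},{"dx":0,"dy":0,"dz":0,"spin":0},{"dx":0,"dy":0,"dz":0,"spin":0},{"dx":0,"dy":0,"dz":0,"spin":0}]' 68
python3 -m crank '[{"dx":-1,"dy":0,"dz":0,"spin":0},{"dx":-3,"dy":0,"dz":0,"spin":0},{"dx":-5,"dy":0,"dz":0,"spin":0},{"dx":-8,"dy":0,"dz":0,"spin":0},{"dx":-10.3,"dy":0,"dz":0,"spin":0},{"dx":-10.3,"dy":0,"dz":0,"spin":0},{"dx":-10.3,"dy":0,"dz":0,"spin":0},{"dx":-10.3,"dy":0,"dz":0,"spin":0}]'
python3 - <<'E'
from t import *
go(dk(0,50,250),135-16.2)
w=cam("wrist");cv2.imwrite("pics/w12.png",w["frame"])
old=cv2.imread("pics/w11.png"); cv2.imwrite("pics/z12.png",np.hstack([cv2.resize(f[190:280,270:370],None,fx=4,fy=4) for f in(old,w["frame"])]))
s=cam("scene");cv2.imwrite("pics/s12.png",s["frame"]);cv2.imwrite("pics/d12.png",cam("side")["frame"])
E
```

```text
time: 21.53
tool_pos: [569.0, 221.6, 147.1]
tcp_rot: [0.157, 1.57, -2.481]
contact_force: [0.1, 0.5, -0.6]
grip_width: 61.5
time: 22.2
tool_pos: [568.7, 221.6, 250.1]
tcp_rot: [-0.095, 1.57, -2.733]
contact_force: [-0.1, 0.1, -0.5]
grip_width: 62.1
t 22.2 tcp [568.7 221.6 250.1] toolx [-0.001 -0.    -1.   ] jaw deg -61.1 F [-0.1  0.1 -0.5] w 62.1 q [ 0.25  0.49  1.23 -0.    1.42  1.31]
  shift cm [ 0.01 -0.    0.02] spin (np.float64(0.001), 'alt', np.float64(-3.141))
```

View pics/w12.png

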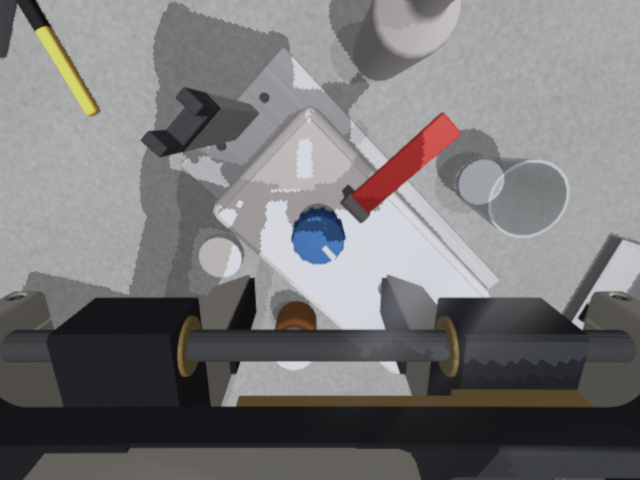

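View pics/z12.png

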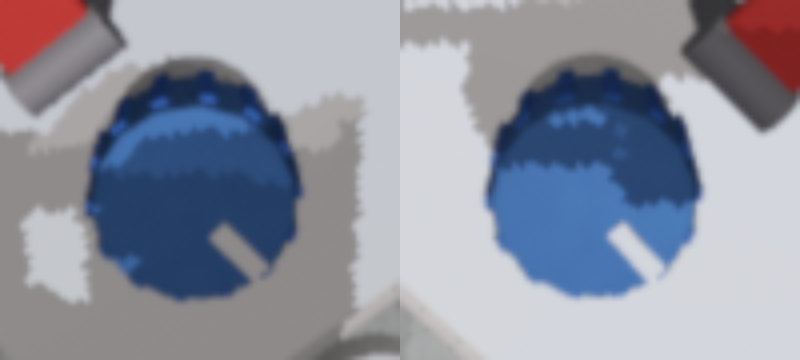

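View pics/s12.png

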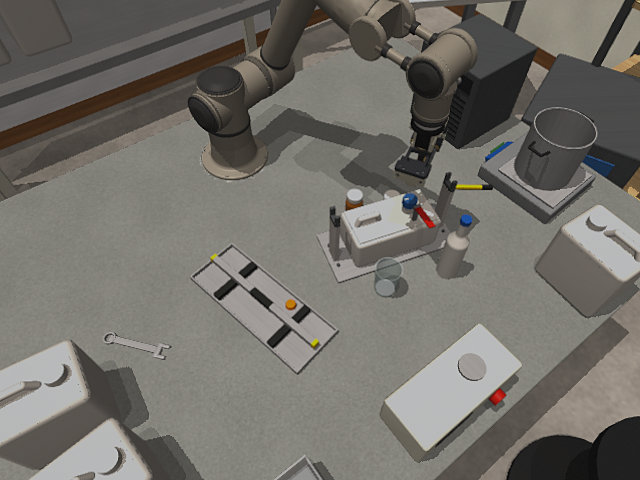

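```bash
python3 - <<'E'
from t import *
s=cam("scene");b=[x[0] for x in blobs(s["frame"],(22,150,120),(34,255,255))];print(b)
e=[plane(s,x,34) for x in b if x[1]>240];m=sum(e)/2;v=e[1]-e[0]
print(e,m,np.degrees(np.arctan2(v[1],v[0])),np.linalg.norm(v))
a=np.radians(10.8);q=m[:2]-[517.5,-224.5];print("tray xy",q@[np.cos(a),np.sin(a)],q@[-np.sin(a),np.cos(a)])
for n,uv,z in(("plug",(290.1,304.2),10),):print(blobs(s["frame"],(8,180,120),(20,255,255)))
bot.close_job()
E
```

```text
[[469.3, 186.4], [213.2, 256.4], [314.3, 342.2]]
[array([ 329.421, -257.682,   34.   ]), array([ 696.983, -186.452,   34.   ])] [ 513.202 -222.067   34.   ] 10.967434307551223 374.4005263629138
tray xy -3.766057608318098 3.195680378598277
[([290.1, 304.2], [286, 300, 10, 10, 74])]
the job is handed in; nothing more can be done
```

All three parts of the job are done, and I handed it in at about 22 s of the 72 s allowed.

- **Bar:** I lifted it level out of both brackets and set it down slowly on the ribs. The force reading changed from -3.4 N to +5.7 N at contact, and I released it after that. The last picture puts it about 4 mm off the tray centre lengthwise, 3 mm crosswise and 0.2° off the tray's axis.
- **Red tab:** I pinched it, swung it over and let it fall open. The wrist picture shows it lying fully over on the far side.
- **Blue cap:** I turned it 1.45 rad anticlockwise in one grip. Its mark moved with the gripper, so it did not slip, which puts the joint at about 1.42 rad or more, against the required 1.25. A moment of about 0.37 N m at the end suggests it reached its stop, though I could not read the joint directly.
- **Loose things:** The plug is at exactly the same pixels as at the start, and the other loose things look unmoved. The arm ended clear above the dock with no contact force.

No check failed. The first move command was refused for missing keys before anything moved, and the two fixed cameras differed by about 10 mm on the tray centre. I used a value between the two, well within tolerance.

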